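# Nest the filter-media cups on the sled, dock it and lock it with the pin

### The job

Put the filter-media cups away: stand every loose cup from the yellow tray upright, one inside another, in the cup fixed on the sled, lowering each one gently until it just seats and never squeezing a cup hard or jamming the cups together. Then push the sled fully home to the closed end of its dock, with the stack still on it, and only then drop the lock pin from its stand all the way down through the bracket and the sled's tongue. Leave the jar and the pipe fittings where they are.

Things in the scene. Friction and masses are not known exactly. Their poses are not given: they have to be found in the camera images.
- cup1: Loose thin-walled tapered off-white plastic cup, upright on the yellow tray, mouth up (3 to 5 present, all alike; may be absent). 76 mm tall; foot 41 mm wide; top 22 mm is a straight collar 59 mm wide outside, mouth 54 mm; about 50 g. Origin at its foot centre, z up.
- cup2: A cup just like cup1 (may be absent). All cups are fragile: more than 100 N of finger force on a cup, both fingers added (a grip of 50 N), or more than 25 N between nested cups (all round, added up), counts as damage.
- cup3: A cup just like cup1 (may be absent). Nested, a cup seats by its taper with its foot 26 mm above the foot of the cup below, so the top 26 mm of it shows, its collar 4 mm clear of the rim below; pushed harder it wedges.
- cup4: A cup just like cup1 (may be absent).
- cup5: A cup just like cup1 (may be absent).
- tray: Yellow low-rimmed drip tray, 330 x 380 x 18 mm with a black mat whose top is 8 mm above the table, fixed. Origin under its centre.
- dock: Fixed aluminium dock, 330 x 84 mm, origin on the table; its +x is the way the sled slides home. A steel bracket like a bridge stands over its +x end: a plate 40 x 50 mm, 8 mm thick, its top 42 mm above the table, with the bracket hole.
- sled (a joint): Travel of the sled along the dock's +x, m: 0 to 0.02 at the start (loading end), 0.070 = fully home against its stop. It slides stiffly (about 2 N) and stays where left.
- seat (a point): Foot centre of the cup that is fixed on the sled (same shape and size as the loose cups, upright, its foot 26 mm above the table); the first loose cup nests in it with its foot 26 mm higher.
- handle (a point): Top centre of the sled's black handle, an upright tab 14 mm thick along the slide, 34 mm across it, standing 50 mm above the sled plate, its top 76 mm above the table and 100 mm behind the fixed cup's axis; pinch it across its 14 mm thickness, or push it.
- tongue_hole (a point): Hole, 12 mm wide, in the steel tongue at the front of the sled (6 mm thick, top 26 mm above the table; this point is at the top); lies right under the bracket hole when the sled is home.
- bracket_hole (a point): Hole, 12 mm wide, in the bracket plate; this point is its mouth on top, 42 mm above the table.
- pin: Loose lock pin standing upright in its stand: steel shank 8 mm thick and 30 mm long with a bevelled tip, then a flange 18 mm wide and 3 mm thick, then a black square grip 16 x 16 mm, 26 mm tall, its sides along the pin's x and y. Origin at the tip, z up to the grip; overall 59 mm; 60 g. Fully in, the flange rests on the bracket and the tip is 30 mm below its top.
- pin_stand: Fixed black block 44 x 44 mm, 34 mm tall, with the 12 mm hole in which the pin stands at first. Origin under its centre.
- jar: Bystander: amber jar with a black cap, 64 mm wide, 85 mm tall. Origin under its centre.
- elbow: Bystander: white pipe elbow, about 67 mm tall, standing on one end. Origin under that end.
- coupler: Bystander: grey pipe coupler, 52 mm wide, 50 mm tall, standing. Origin under its centre.

How it is judged:
By the outcome, as a careful person would: the job done as asked, in the order asked, and still so for the second after the job is handed in, with the robot touching nothing.
Of cup1, cup2, cup3, cup4, cup5 only 3 to 5 are there at a start; the rules pass over those that are not, and their reading is None.
At some moment in a run one of cup1, cup2, cup3, cup4, cup5 may be knocked a few centimetres aside while the robot is not near it.
It also fails if it takes over 210 s, if anything falls off the work surface, if the arm or the gripper's body presses on something with over 40 N, if the wrist force passes 120 N, or if a joint passes its speed limit or range.

### The arm

A 6-joint arm with a two-finger parallel gripper is mounted at the origin on the work surface. World frame = base frame: x ahead of the robot, y to its left, z up, the work surface at z = 0. Lengths are in mm, angles in rad, forces in N, time in s.
With the tool pointing down it reaches from about 350 to 775 mm from the base axis. Payload 7.3 kg.
Tool frame: the origin (TCP) lies on the front face of the gripper's body, between the roots of the fingers; the fingertips stand 66 mm ahead of it and the grasp point (between the pads) lies 47 mm ahead of it (bot.tcp_to_grasp is the z of the grasp point in the tool frame, in mm); z points along the fingers, y is the direction in which the jaws open and shut (so a half turn about z gives the same grasp; the last joint's range is limited). The gripper opens to 92 mm and grips with 3 to 60 N. Pads are 19 mm wide; open, the fingers measure 130 mm over their backs; the gripper's body (75 mm by 190 mm) begins 47 mm behind the grasp point.
Start: joints at [-1.439, 0.342, 1.524, -0, 1.275, -0.146], TCP at [143.998, -504.879, 292.241] pointing down, gripper open.
Joint ranges: [-2.53, 2.53], [-0.77, 2.02], [0.04, 2.7], [-1, 4.14], [0.28, 2.66], [-3.11, 3.11]. Speed limits (rad/s): [2.57, 2.57, 3.14, 3.14, 3.14, 3.14].

### API

Orientations are given as [roll, pitch, yaw] about the fixed x, y, z axes, in that order (R = Rz(yaw) Ry(pitch) Rx(roll)).
In Python, from plant import bot gives the robot as it stands.
- The arm moves only by the tool carry_out, never from a script. Its argument "deltas" is a list that holds one entry, the list of rows, each a list of 4 numbers: the shift along the tool's x, y, z in mm, then the turn about the tool's z in units of 5 degrees (1.0 is 5 degrees). A call has 1 to 20 rows; each row is the pose to reach, as a shift and turn from the pose commanded when the call began, along the tool's axes at that moment; what a row does not reach only later rows make up. A row lasts 1/10 s, in which the tool goes at most 50 mm and 8.59 degrees, less where a joint would pass 70% of its speed; a pose out of reach is approached as far as the arm can. A call with a gripper value outside its range is refused whole. "fingers" is the finger opening in mm, from 0 to 91.8, set as the call begins (left out, the last holds). The fingers move at their own pace and stop on an object; the grip force is fixed at half the most. Time passes only in rows, so rows that repeat a pose let the fingers close. It gives the time, the measured TCP pose, the force and the opening at its end, in the units of the state.
- bot.get_obs(): the state, without advancing time (a new reading comes with each control period).
- bot.capture(name): name is "scene" or "top" or "wrist"; returns (picture, depth): 384x512x3 uint8, blue, green, red; 384x512 float32, mm along the optical axis (not along the pixel's ray), 0 where there is no reading.
- bot.camera_model(name): a dict with "K" (3x3 intrinsics, pixels), "distortion" ([k1, k2, p1, p2, k3] as OpenCV has them; the pictures are not rectified), "camera_from_world" (4x4, takes a point from world to camera coordinates). Camera axes: x right, y down, z forward; pixel columns grow to the right and rows downward; lengths in mm; the calibration is good to about 2 mm. A picture is of the moment at which its call begins: read the wrist's pose just before it. camera_model takes no time and is no camera call; for the wrist camera it gives the pose at the moment of the call.
- bot.close_job(): hands the job in, once; it reports no verdict.
The state is a dict: "time": time; "joint_positions": joint angles; "dq": joint speeds; "tau": joint torques, N m; "tool_pos": TCP position; "tcp_rot": TCP orientation; "contact_force": force on the tool from outside, world axes, zero at the start; "moment": the same for the moment, N m; "grip_width": finger opening in mm.
Only numpy, scipy, OpenCV 4.12 (cv2) and the standard library are available. Lean on these libraries where they do the work, as an engineer would, in place of code of your own. Each camera call takes 0.05 s, during which the arm holds its last target. There are 200 camera calls.

## Working session

There is one attempt and no reset: what is moved stays moved. The work goes in short steps, Python scripts to look and compute and a tool call to move; the robot and the scene stay as the last step left them, time stands still between calls to the robot, and variables do not carry over. Pictures are saved under pics/ and viewed, about 12 in all and at most 16, crops included, and the job is handed in when it is done.

Besides the shell and the picture viewer there is one more tool, called after "Call:" as a command line: name --argument value ..., lists and objects as JSON in quotes. carry_out: Moves the arm, as the interface text tells. Its arguments: {"type":"object","properties":{"deltas":{"type":"array","items":{"type":"array","items":{"type":"array","items":{"type":"number"}}}},"fingers":{"type":"number"}},"required":["deltas"]}

```bash
ls; mkdir -p pics
python3 - <<'E'
from plant import bot
import cv2,numpy as np
print(bot.get_obs())
for n in ("scene","top","wrist"):
    m=bot.camera_model(n); p,d=bot.capture(n)
    cv2.imwrite(f"pics/{n}0.png",p); np.save(f"pics/{n}0.npy",d)
    print(n,m["K"],m["distortion"],np.round(m["camera_from_world"],3))
E
```

```text
pics
{'time': 0.0, 'joint_positions': array([-1.43899857e+00,  3.42712735e-01,  1.52504732e+00,  8.61745326e-06,
        1.27541525e+00, -1.46022893e-01]), 'dq': array([ 1.18340462e-03, -5.57074491e-04, -1.02505219e-03,  8.66059706e-05,
        8.35904396e-04,  5.68546240e-05]), 'tau': array([-1.46079372e-03, -4.31244493e+01, -2.44222391e+01,  7.15115061e-02,
        5.58469445e-02, -1.30600365e-04]), 'tool_pos': array([ 143.95558368, -504.54091255,  291.5395024 ]), 'tcp_rot': array([-3.14002804e+00, -2.38436321e-04,  2.77817945e-01]), 'contact_force': array([ 0.9520875 , -0.13857915,  0.25551105]), 'moment': array([-0.04379927, -0.0179921 ,  0.00328029]), 'grip_width': 91.55349350992942}
scene [[400.6035155    0.         254.26324917]
 [  0.         400.6035155  188.16148276]
 [  0.           0.           1.        ]] [0.02754073 0.         0.         0.         0.        ] [[ 6.250000e-01  7.800000e-01 -7.000000e-03 -4.306430e+02]
 [ 6.760000e-01 -5.460000e-01 -4.940000e-01 -3.137500e+02]
 [-3.900000e-01  3.040000e-01 -8.690000e-01  1.260156e+03]
 [ 0.000000e+00  0.000000e+00  0.00
[... 165 characters left out ...]
261  0.          0.          0.          0.        ] [[ 9.000000e-03 -1.000000e+00  4.000000e-03  6.463400e+01]
 [-9.870000e-01 -9.000000e-03 -1.580000e-01  5.703900e+02]
 [ 1.580000e-01 -3.000000e-03 -9.870000e-01  1.278904e+03]
 [ 0.000000e+00  0.000000e+00  0.000000e+00  1.000000e+00]]
wrist [[325.91688607   0.         255.42338712]
 [  0.         325.91688607 190.60257893]
 [  0.           0.           1.        ]] [0.02090743 0.         0.         0.         0.        ] [[ 2.74000e-01 -9.62000e-01 -0.00000e+00 -5.24421e+02]
 [-9.31000e-01 -2.65000e-01  2.52000e-01 -3.01850e+01]
 [-2.42000e-01 -6.90000e-02 -9.68000e-01  3.88496e+02]
 [ 0.00000e+00  0.00000e+00  0.00000e+00  1.00000e+00]]
```

View pics/top0.png

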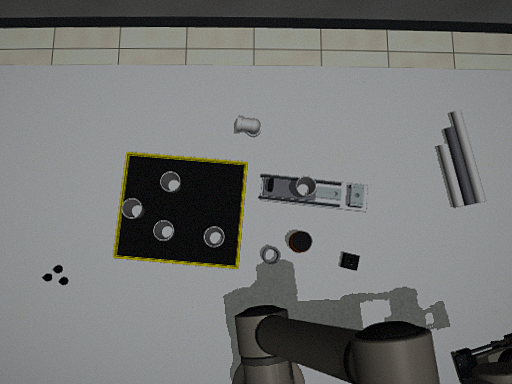

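View pics/scene0.png

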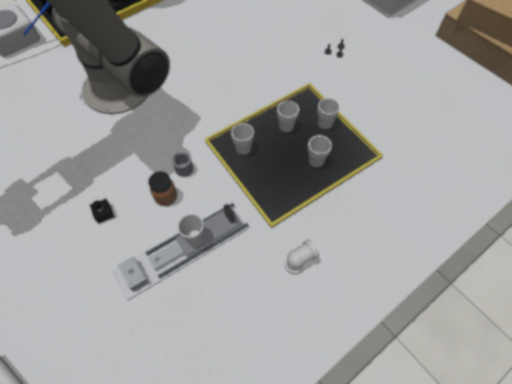

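```bash
cat > h.py <<'E'
from plant import bot
import cv2,numpy as np
def snap(n,save=None):
    m=bot.camera_model(n); p,d=bot.capture(n)
    if save: cv2.imwrite(f"pics/{save}.png",p)
    return p,d,m
def world(d,m):
    """HxWx3 world points from depth"""
    h,w=d.shape; K=np.array(m["K"]); D=np.array(m["distortion"])
    v,u=np.mgrid[:h,:w].astype(float)
    r=cv2.undistortPoints(np.stack([u.ravel(),v.ravel()],1)[:,None],K,D)[:,0]
    P=np.c_[r,np.ones(len(r))]*d.reshape(-1,1)
    T=np.linalg.inv(m["camera_from_world"])
    W=(P@T[:3,:3].T+T[:3,3]).reshape(h,w,3); W[d<=0]=np.nan
    return W
def ray(px,m,z):
    """pixel(s) -> world xy on plane z"""
    r=cv2.undistortPoints(np.float64(px).reshape(-1,1,2),np.array(m["K"]),np.array(m["distortion"]))[:,0]
    T=np.linalg.inv(m["camera_from_world"]); V=np.c_[r,np.ones(len(r))]@T[:3,:3].T; C=T[:3,3]
    return (C+V*((z-C[2])/V[:,2:]))[:,:2]
def circ(P):
    A=np.c_[2*P,np.ones(len(P))]; s=np.linalg.lstsq(A,(P**2).sum(1),rcond=None)[0]
    return s[:2],np.sqrt(s[2]+s[:2]@s[:2])
def blobs(W,lo,hi,minpx=15):
    mk=((W[...,2]>lo)&(W[...,2]<hi)).astype(np.uint8)
    n,l,s,c=cv2.connectedComponentsWithStats(mk,connectivity=8)
    return [(c[i],s[i,4],W[l==i]) for i in range(1,n) if s[i,4]>=minpx]
def pose():
    o=bot.get_obs(); return o["tool_pos"],o["tcp_rot"],o["time"],o["contact_force"],o["grip_width"]
def delta(xy,z,yaw=None):
    """tool-frame shift to reach TCP world (x,y,z), tool down; yaw in rad"""
    p,r,*_=pose(); y=r[2]; d=np.array([*xy,z])-p
    c,s=np.cos(y),np.sin(y)
    # tool down (roll=pi): tool x=(c,s,0), y=(s,-c,0), z=(0,0,-1)
    out=[c*d[0]+s*d[1],s*d[0]-c*d[1],-d[2]]
    if yaw is not None:
        t=(yaw-y+np.pi/2)%np.pi-np.pi/2; out.append(-np.degrees(t)/5)
    return np.round(out,2)
E
python3 - <<'E'
from h import *
for n in("top","scene"):
    p,d,m=snap(n); W=world(d,m); print(n)
    for lo,hi in((77,92),(96,110),(55,70),(36,50)):
        for c,s,P in blobs(W,lo,hi,8):
            P=P[:,:2]
            if abs(P[:,1]).max()>700 or P[:,0].min()<150: continue
            print(lo,c.round(0),s,"mean",P.mean(0).round(1),"mid",((P.max(0)+P.min(0))/2).round(1),"ext",np.ptp(P,0).round(0))
T=np.linalg.inv(bot.camera_model("wrist")["camera_from_world"]);p=pose();print("wristcam",delta(T[:2,3],T[2,3]),p)
p,d,m=snap("top"); q=p[160:280,240:390]; cv2.imwrite("pics/dock.png",cv2.resize(q,None,fx=5,fy=5,interpolation=cv2.INTER_CUBIC))
E
```

```text
top
77 [170. 181.] 82 mean [595.  293.7] mid [593.  293.5] ext [58. 59.]
77 [309. 183.] 45 mean [ 591.7 -113.1] mid [ 582.3 -104.2] ext [48. 48.]
77 [298. 193.] 11 mean [561.7 -81.4] mid [562.6 -83.3] ext [20. 18.]
77 [131. 207.] 83 mean [515.3 404.8] mid [515.1 404. ] ext [56. 61.]
77 [162. 230.] 79 mean [452.2 310.3] mid [452.5 308.1] ext [55. 59.]
77 [214. 236.] 80 mean [436.  162.3] mid [435.4 161.4] ext [58. 58.]
77 [302. 240.] 306 mean [424.9 -91.1] mid [424.6 -91.5] ext [55. 53.]
96 [306. 186.] 74 mean [ 581.6 -103.3] mid [ 580.3 -101.9] ext [60. 58.]
55 [248. 124.] 238 mean [777.4  67.5] mid [781.5  66.1] ext [45. 67.]
55 [167. 178.] 40 mean [605.7 305.8] mid [599.1 298. ] ext [38. 43.]
55 [308. 185.] 40 mean [ 590.5 -112.7] mid [ 583.1 -104.4] ext [41. 42.]
55 [127. 206.] 41 mean [521.2 421.6] mid [517.5 413.5] ext [46. 32.]
55 [159. 228.] 42 mean [456.9 324.3] mid [453.6 318. ] ext [50. 33.]
55 [209. 233.] 28 mean [444.5 176.1] mid [437.9 170.1] ext [44. 32.]
55 [295. 246.] 31 mean [410.6 -73.3] mid [415.3 -80.9] ext [40. 38.]
55 [353. 261.] 31 mean [ 367.5 -240.6] mid [ 36
[... 3047 characters left out ...]
.] 31 mean [ 373.  -240.2] mid [ 369.8 -240.2] ext [13. 18.]
36 [230. 219.] 22 mean [601.2  -6.9] mid [593.8  -5.2] ext [31. 11.]
36 [192. 230.] 53 mean [567.1 -96.5] mid [571.2 -99.1] ext [20. 37.]
36 [197. 242.] 27 mean [ 601.  -103.7] mid [ 598.7 -102.5] ext [13. 37.]
36 [131. 272.] 480 mean [ 566.1 -263.8] mid [ 564.6 -263.8] ext [69. 45.]
36 [314. 258.] 14 mean [805.8  84.7] mid [805.6  84.6] ext [ 7. 26.]
36 [293. 265.] 27 mean [787.7  35.8] mid [784.5  39.1] ext [31. 19.]
wristcam [ 68.63  -0.3  -91.86] (array([ 143.96896246, -504.74418913,  291.89905649]), array([-3.14093648e+00, -1.08994749e-04,  2.77766248e-01]), 0.25, array([0.26686142, 1.19339767, 0.00439615]), 91.95870652023933)
```

View pics/dock.png

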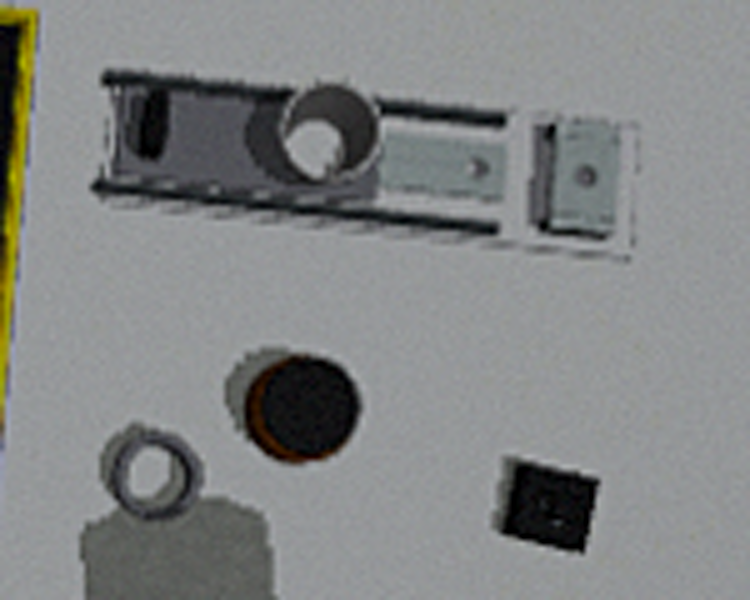

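Run:
```python
from h import *
for a in((330,-400,260),(430,-200,240),(460,0,230),(435.7,162,200)): print(delta(a[:2],a[2]))
```

```text
[207.62 -49.74  31.99]
[ 358.63 -214.65   51.99]
[ 442.33 -398.76   61.99]
[ 463.38 -561.21   91.99]
```

Call:
carry_out --deltas '[[[42, -10, 6], [84, -20, 12], [126, -30, 19], [168, -40, 26], [208, -50, 32], [245, -90, 37], [283, -132, 42], [320, -173, 47], [359, -215, 52], [380, -260, 54], [400, -305, 56], [421, -352, 59], [442, -399, 62], [448, -440, 70], [453, -480, 78], [458, -520, 85], [462, -550, 90], [463.4, -561.2, 92], [463.4, -561.2, 92], [463.4, -561.2, 92]]]' --fingers 91.8

```text
invalid input at $.deltas[0][0]: expected 4 numbers
```

```bash
cat > cups.py <<'E'
from h import *
def cups(n="top",lo=77,hi=92):
    p,d,m=snap(n); W=world(d,m); r=[]
    for c,s,P in blobs(W,lo,hi,25):
        P=P[:,:2]
        if 100<P[:,0].mean()<700 and abs(P[:,1].mean())<500: r.append((((P.max(0)+P.min(0))/2).round(1),np.ptp(P,0).round(0),s))
    return r
E
python3 - <<'E'
from cups import *
print(pose()); print(delta((435.7,162),128))
for n in("top","scene","wrist"): print(n,[(*a.tolist(),*e.tolist(),int(s)) for a,e,s in cups(n)])
E
```

```text
(array([ 143.97991553, -504.76971375,  291.99425703]), array([-3.14109507e+00, -8.66571925e-05,  2.77780998e-01]), 0.3, array([-0.06085571,  0.10768641, -0.51277907]), 91.6825789931541)
[ 463.38 -561.21  163.99]
top [(593.1, 293.5, 58.0, 58.0, 81), (580.7, -110.8, 51.0, 35.0, 34), (515.3, 403.2, 56.0, 60.0, 85), (452.4, 308.5, 55.0, 59.0, 85), (435.2, 161.4, 57.0, 58.0, 82), (424.5, -91.1, 54.0, 52.0, 304)]
scene [(514.6, 403.0, 62.0, 61.0, 131), (453.7, 308.2, 60.0, 58.0, 107), (436.3, 162.5, 60.0, 59.0, 124), (595.3, 293.7, 60.0, 60.0, 132), (424.9, -90.0, 56.0, 55.0, 377), (571.4, -100.0, 33.0, 49.0, 90), (598.3, -103.1, 26.0, 55.0, 45)]
wrist []
```

Call:
carry_out --deltas '[[[42, -10, 6, 0], [84, -20, 12, 0], [126, -30, 19, 0], [168, -40, 26, 0], [208, -50, 32, 0], [245, -90, 37, 0], [283, -132, 42, 0], [320, -173, 47, 0], [359, -215, 52, 0], [380, -260, 54, 0], [400, -305, 56, 0], [421, -352, 59, 0], [442, -399, 62, 0], [448, -440, 70, 0], [453, -480, 78, 0], [458, -520, 85, 0], [462, -550, 90, 0], [463.4, -561.2, 92, 0], [463.4, -561.2, 92, 0], [463.4, -561.2, 92, 0]]]' --fingers 91.8

```text
time: 2.45
tool_pos: [436.1, 161.1, 200.4]
tcp_rot: [3.141, -0.0, 0.278]
contact_force: [0.2, 0.5, -0.0]
grip_width: 91.9
```

Run:
```python
from cups import *
print(pose())
print([(*a.tolist(),*e.tolist(),int(s)) for a,e,s in cups("wrist")])
print(delta((435.7,162),128))
```

```text
(array([436.10643758, 161.09228482, 200.38522343]), array([ 3.14100471e+00, -3.11464769e-04,  2.77656416e-01]), 2.45, array([ 0.21434692,  0.52524666, -0.02107336]), 91.92933216612528)
[(452.3, 306.2, 59.0, 57.0, 1888), (436.0, 162.0, 58.0, 59.0, 1499)]
[-0.16 -1.35 72.43]
```

Call:
carry_out --deltas '[[[0, -1, 30, 0], [0, -1, 55, 0], [0, -1, 68, 0], [0, -1, 72, 0], [0, -1, 72, 0], [0, -1, 72, 0]]]'

```text
time: 3.1
tool_pos: [436.2, 162.3, 129.0]
tcp_rot: [3.141, -0.001, 0.277]
contact_force: [0.1, -0.7, 0.2]
grip_width: 91.9
```

Call:
carry_out --deltas '[[[0, 0, 0, 0], [0, 0, 0, 0], [0, 0, 0, 0], [0, 0, 0, 0], [0, 0, 0, 0], [0, 0, 0, 0], [0, 0, 0, 0], [0, 0, 0, 0]]]' --fingers 50

```text
time: 3.9
tool_pos: [435.5, 162.9, 128.3]
tcp_rot: [3.142, -0.0, 0.278]
contact_force: [-0.3, -0.8, 2.4]
grip_width: 57.1
```

Run:
```python
from cups import *
print(pose())
snap("wrist","w1")
for a in((435.7,162,250),(520,30,250),(581.5,-101.3,220)): print(delta(a[:2],a[2]))
```

```text
(array([435.52190898, 162.90280908, 128.25692563]), array([ 3.14152888e+00, -1.92806364e-04,  2.77847787e-01]), 3.9, array([-0.3232545 , -0.7897334 ,  2.36883809]), 57.06122198305706)
[-4.0000e-02  9.1000e-01 -1.2174e+02]
[  44.83  150.97 -121.74]
[ 67.96 294.1  -91.74]
```

View pics/w1.png

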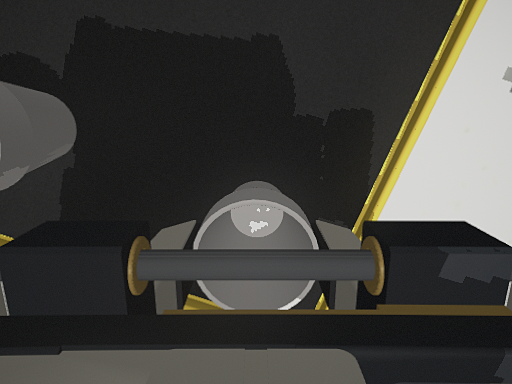

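Call:
carry_out --deltas '[[[0, 0, -10, 0], [0, 0, -40, 0], [0, 0, -80, 0], [10, 30, -115, 0], [22, 75, -122, 0], [34, 115, -122, 0], [44, 155, -122, 0], [52, 195, -122, 0], [60, 235, -122, 0], [65, 272, -122, 0], [68, 294, -122, 0], [68, 294, -122, 0], [68, 294, -122, 0], [68, 294, -122, 0]]]'

```text
time: 5.35
tool_pos: [581.0, -100.2, 250.4]
tcp_rot: [-3.141, 0.0, 0.279]
contact_force: [0.1, 0.6, -1.2]
grip_width: 57.0
```

```bash
cat > held.py <<'E'
from cups import *
p,r,t,f,g=pose(); print(p.round(2),r.round(3),t,f.round(2),g)
pp,d,m=snap("wrist"); W=world(d,m)
rim=p[2]-44
for c,s,P in blobs(W,rim-4,rim+6,60):
    if np.hypot(*(P[:,:2].mean(0)-p[:2]))<40: print("heldblob",c.round(),s,"mid",((P.max(0)+P.min(0))/2).round(1),np.ptp(P,0).round(1),"cf",[np.round(x,1) for x in circ(P[:,:2])])
for n in ("scene","top"):
    for a,e,s in cups(n,rim-6,rim+6): print(n,a,e,s)
E
python3 held.py
```

```text
[ 581.01 -100.24  250.42] [-3.141  0.     0.279] 5.35 [ 0.06  0.59 -1.17] 56.989076784239664
heldblob [256. 226.] 1885 mid [594.6 -96.9 207.4] [31.6 87.4 10. ] cf [array([ 568.1, -103.7]), np.float64(41.2)]
heldblob [257. 297.] 833 mid [ 565.7 -102.9  205.4] [26.2 52.6  5.9] cf [array([581.9, -99.6]), np.float64(28.1)]
scene [124.4 187.4] [18. 49.] 54
scene [594.  -86.6] [34. 68.] 94
```

Call:
carry_out --deltas '[[[-0.5, 0.8, 20, 0], [-0.5, 0.8, 40, 0], [-0.5, 0.8, 56, 0], [-0.5, 0.8, 66, 0], [-0.5, 0.8, 70, 0], [-0.5, 0.8, 70, 0], [-0.5, 0.8, 70, 0]]]'

```text
time: 6.2
tool_pos: [581.5, -102.0, 180.8]
tcp_rot: [3.141, -0.001, 0.278]
contact_force: [0.5, 1.6, 0.2]
grip_width: 56.8
```

Run:
```python
from h import *
for a in pose(): print(a)
p,d,m=snap("scene");cv2.imwrite("pics/s2.png",cv2.resize(p[150:310,90:290],None,fx=3.5,fy=3.5,interpolation=cv2.INTER_CUBIC))
```

```text
[ 581.4539431  -101.96629476  180.82781838]
[ 3.14127609e+00 -7.05994487e-04  2.77972519e-01]
6.2
[0.54506425 1.64891203 0.23958637]
56.812127564465015
```

View pics/s2.png

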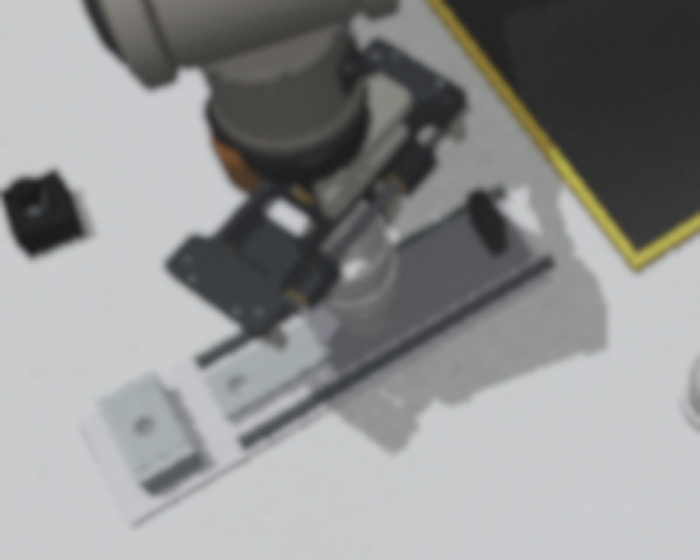

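Call:
carry_out --deltas '[[[0, -0.6, 2, 0], [0, -0.6, 4, 0], [0, -0.6, 5, 0], [0, -0.6, 6, 0], [0, -0.6, 6, 0], [0, -0.6, 6, 0]]]'

```text
time: 6.85
tool_pos: [581.4, -101.6, 174.5]
tcp_rot: [3.141, -0.001, 0.278]
contact_force: [3.5, 1.1, 1.5]
grip_width: 56.9
```

Call:
carry_out --deltas '[[[0, 0, 0.5, 0], [0, 0, 1, 0], [0, 0, 1, 0], [0, 0, 1, 0]]]'

```text
time: 7.25
tool_pos: [581.4, -101.7, 173.5]
tcp_rot: [3.141, -0.001, 0.278]
contact_force: [4.2, 1.5, 3.7]
grip_width: 57.0
```

Call:
carry_out --deltas '[[[0.5, 0, 0, 0], [1, 0.1, 0, 0], [1, 0.1, 0, 0], [1, 0.1, 0, 0]]]'

```text
time: 7.65
tool_pos: [581.9, -101.5, 173.0]
tcp_rot: [3.142, 0.001, 0.278]
contact_force: [3.0, 0.9, 1.9]
grip_width: 56.3
```

Call:
carry_out --deltas '[[[0.8, 0, 0, 0], [1.6, -0.4, 0, 0], [1.6, -0.4, 0, 0], [1.6, -0.4, 0.4, 0], [1.6, -0.4, 0.8, 0], [1.6, -0.4, 0.8, 0]]]'

```text
time: 8.25
tool_pos: [583.1, -100.6, 172.3]
tcp_rot: [-3.141, 0.001, 0.278]
contact_force: [-1.1, -2.3, 1.3]
grip_width: 56.7
```

Call:
carry_out --deltas '[[[-0.4, 0.3, 0.3, 0], [-0.4, 0.3, 0.6, 0], [-0.4, 0.3, 0.6, 0]]]'

```text
time: 8.55
tool_pos: [583.0, -100.7, 171.9]
tcp_rot: [-3.141, 0.0, 0.278]
contact_force: [-1.1, 0.6, 3.0]
grip_width: 56.7
```

Call:
carry_out --deltas '[[[0, 0, 0, 0], [0, 0, 0, 0], [0, 0, 0, 0], [0, 0, 0, 0], [0, 0, 0, 0]]]' --fingers 91.8

```text
time: 9.05
tool_pos: [583.2, -100.9, 171.7]
tcp_rot: [-3.141, 0.0, 0.278]
contact_force: [-0.4, 0.0, -0.1]
grip_width: 89.7
```

Call:
carry_out --deltas '[[[0, 0, -10, 0], [0, 0, -40, 0], [0, 0, -80, 0], [-20, -10, -110, 0], [-60, -40, -120, 0], [-90, -80, -120, 0], [-90, -80, -120, 0]]]'

```text
time: 9.75
tool_pos: [469.7, -45.9, 292.4]
tcp_rot: [-3.139, 0.003, 0.279]
contact_force: [-0.7, 0.4, -0.7]
grip_width: 92.1
```

Run:
```python
from cups import *
print(pose())
for n in("top","scene","wrist"):
  p,d,m=snap(n); W=world(d,m)
  for c,s,P in blobs(W,118,136,20):
    if np.hypot(*(P[:,:2].mean(0)-[582,-101]))<60: print(n,"stack",((P.max(0)+P.min(0))/2).round(1),np.ptp(P,0).round(0),"top",np.percentile(P[:,2],90).round(1),circ(P[:,:2]))
  for a,e,s in cups(n): print(n,a,e,s)
cv2.imwrite("pics/w3.png",p)
for a in((581,-70,270),(520,120,240),(452.8,308.3,200)): print(delta(a[:2],a[2]))
```

```text
(array([469.68930434, -45.85724844, 292.36167256]), array([-3.13909144e+00,  2.91966429e-03,  2.79440339e-01]), 9.75, array([-0.74311775,  0.42387987, -0.70480632]), 92.05338708211805)
top stack [ 598.9 -104.4  124.6] [18. 45. 13.] top 129.0 (array([ 581.28875827, -101.40465729]), np.float64(26.230565539903427))
top [593.  293.4] [58. 59.] 86
top [515.3 403.6] [56. 61.] 87
top [452.4 308.1] [55. 59.] 79
top [424.5 -91.1] [55. 52.] 304
scene stack [ 582.7 -100.   124.4] [59. 59. 13.] top 129.1 (array([ 583.16565963, -100.09771029]), np.float64(27.82664453237248))
scene [514.6 403.9] [62. 62.] 128
scene [453.4 308.3] [60. 60.] 120
scene [596.2 293.7] [58. 58.] 129
scene [425.9 -89.8] [55. 55.] 378
scene [572.2 -97.9] [28. 41.] 75
scene [ 596.5 -102. ] [31. 55.] 49
wrist stack [ 582.6 -100.6  123.8] [59. 59. 12.] top 127.9 (array([582.25615446, -99.87939604]), np.float64(27.801616042712865))
wrist [576.8 -83.6] [46. 23.] 124
wrist [ 583.  -102.3] [45. 43.] 619
wrist [431.6 -90.9] [43. 56.] 1751
[95.52 48.65 21.91]
[  88.87 -150.79   51.91]
[  75.79 -350.29   91.91]
```

View pics/w3.png

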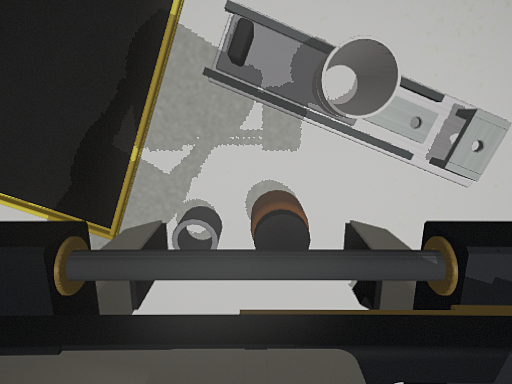

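Call:
carry_out --deltas '[[[9, -45, 5, 0], [18, -90, 15, 0], [27, -135, 30, 0], [36, -180, 45, 0], [45, -225, 60, 0], [54, -270, 75, 0], [64, -315, 88, 0], [72, -340, 92, 0], [75.8, -350, 92, 0], [75.8, -350, 92, 0], [75.8, -350, 92, 0]]]'

```text
time: 11.15
tool_pos: [452.2, 307.7, 199.8]
tcp_rot: [3.141, 0.0, 0.277]
contact_force: [0.3, -0.4, 0.2]
grip_width: 91.6
```

Run:
```python
from cups import *
print(pose())
for n in("wrist",):
  for a,e,s in cups(n): print(n,a,e,s,delta(a,128))
```

```text
(array([452.17223917, 307.74006927, 199.76056337]), array([3.14103734e+00, 1.45999192e-04, 2.77162861e-01]), 11.15, array([ 0.25304223, -0.38459523,  0.18886068]), 91.57279336585519)
wrist [581.2 292.4] [31. 55.] 921 [120.05  49.66  71.94]
wrist [515.3 402.7] [59. 60.] 2246 [ 86.76 -74.43  71.94]
wrist [452.5 308.1] [59. 59.] 1492 [ 0.52 -0.57 71.94]
```

Call:
carry_out --deltas '[[[0.5, -0.6, 30, 0], [0.5, -0.6, 55, 0], [0.5, -0.6, 68, 0], [0.5, -0.6, 71.8, 0], [0.5, -0.6, 71.8, 0], [0.5, -0.6, 71.8, 0]]]'

```text
time: 11.8
tool_pos: [452.6, 309.4, 129.1]
tcp_rot: [-3.141, -0.002, 0.277]
contact_force: [0.3, 0.0, 0.2]
grip_width: 91.8
```

Call:
carry_out --deltas '[[[0, 0, 0, 0], [0, 0, 0, 0], [0, 0, 0, 0], [0, 0, 0, 0], [0, 0, 0, 0], [0, 0, 0, 0], [0, 0, 0, 0], [0, 0, 0, 0]]]' --fingers 50

```text
time: 12.6
tool_pos: [452.0, 309.4, 128.1]
tcp_rot: [3.142, -0.0, 0.278]
contact_force: [-0.1, -1.0, 1.4]
grip_width: 58.0
```

Run:
```python
from cups import *
print(pose())
for a in((520,120,270),(582.2,-101,275)): print(delta(a[:2],a[2]))
```

```text
(array([451.95223317, 309.39997004, 128.05285449]), array([ 3.14154999e+00, -1.44957166e-04,  2.77823782e-01]), 12.6, array([-0.07569941, -0.97700761,  1.36766093]), 58.00970289008372)
[  13.49  200.8  -141.95]
[  12.7   430.39 -146.95]
```

Call:
carry_out --deltas '[[[0, 0, -10, 0], [0, 0, -40, 0], [0, 0, -80, 0], [0, 20, -120, 0], [4, 60, -142, 0], [8, 105, -147, 0], [11, 150, -147, 0], [13, 195, -147, 0], [13, 240, -147, 0], [13, 285, -147, 0], [13, 330, -147, 0], [13, 370, -147, 0], [12.7, 405, -147, 0], [12.7, 425, -147, 0], [12.7, 430.4, -147, 0], [12.7, 430.4, -147, 0], [12.7, 430.4, -147, 0], [12.7, 430.4, -147, 0]]]'

```text
time: 14.4
tool_pos: [582.0, -99.4, 275.2]
tcp_rot: [-3.141, -0.0, 0.28]
contact_force: [-0.5, 0.5, 0.1]
grip_width: 57.5
```

```bash
python3 held.py
```

```text
[581.96 -99.43 275.23] [-3.141 -0.     0.28 ] 14.4 [-0.47  0.53  0.05] 57.48457770036744
heldblob [256. 225.] 1931 mid [595.7 -96.1 232.2] [31.8 88.5 10. ] cf [array([ 568.8, -102.9]), np.float64(41.6)]
heldblob [257. 297.] 863 mid [ 566.9 -102.   229.9] [26.6 52.4  5.3] cf [array([582.9, -98.7]), np.float64(28.0)]
scene [125.2 190.8] [17. 50.] 73
scene [594.9 -86.6] [33. 69.] 102
```

Call:
carry_out --deltas '[[[0.4, 0.4, 20, 0], [0.4, 0.4, 40, 0], [0.4, 0.4, 56, 0], [0.4, 0.4, 66, 0], [0.4, 0.4, 71, 0], [0.4, 0.4, 72, 0], [0.4, 0.4, 72, 0], [0.4, 0.4, 72, 0]]]'

```text
time: 15.35
tool_pos: [582.8, -101.2, 203.6]
tcp_rot: [3.141, -0.001, 0.278]
contact_force: [-0.4, 2.0, -1.2]
grip_width: 57.8
```

Call:
carry_out --deltas '[[[0, -0.3, 1, 0], [0, -0.3, 2, 0], [0, -0.3, 3, 0], [0, -0.3, 4, 0], [0, -0.3, 4, 0], [0, -0.3, 4, 0]]]'

```text
time: 15.95
tool_pos: [582.7, -101.0, 199.2]
tcp_rot: [3.141, -0.0, 0.278]
contact_force: [-0.2, 1.7, 3.1]
grip_width: 58.2
```

Call:
carry_out --deltas '[[[0, 0, 0.5, 0], [0, 0, 1, 0], [0, 0, 1, 0], [0, 0, 1, 0]]]'

```text
time: 16.35
tool_pos: [582.6, -101.0, 198.2]
tcp_rot: [3.141, -0.0, 0.278]
contact_force: [0.0, 0.9, 4.7]
grip_width: 57.6
```

At expected seat height with light contact; release.

Call:
carry_out --deltas '[[[0, 0, 0, 0], [0, 0, 0, 0], [0, 0, 0, 0], [0, 0, 0, 0], [0, 0, 0, 0]]]' --fingers 91.8

```text
time: 16.85
tool_pos: [582.5, -101.1, 197.8]
tcp_rot: [3.142, 0.0, 0.278]
contact_force: [-0.4, -0.1, 0.4]
grip_width: 90.9
```

Call:
carry_out --deltas '[[[0, 0, -10, 0], [0, 0, -40, 0], [0, 0, -80, 0], [-20, -30, -90, 0], [-50, -70, -90, 0], [-80, -110, -90, 0], [-90, -150, -90, 0], [-90, -150, -90, 0]]]'

```text
time: 17.65
tool_pos: [452.2, 21.5, 289.2]
tcp_rot: [-3.141, -0.0, 0.281]
contact_force: [0.5, 0.0, 0.0]
grip_width: 92.0
```

```bash
cat > st.py <<'E'
from cups import *
import sys
top=float(sys.argv[1]); print(pose())
for n in("top","scene","wrist"):
  p,d,m=snap(n); W=world(d,m)
  for c,s,P in blobs(W,top-10,top+12,20):
    if np.hypot(*(P[:,:2].mean(0)-[582,-101]))<60: print(n,"stack",((P.max(0)+P.min(0))/2).round(1),np.ptp(P,0).round(0),"top",np.percentile(P[:,2],90).round(1))
  for a,e,s in cups(n):
    if a[1]>60: print(n,a,e,s,"above",delta(a,200))
E
python3 st.py 154
```

```text
(array([452.1889769 ,  21.5294955 , 289.23260135]), array([-3.14076468e+00, -4.84765601e-04,  2.80964302e-01]), 17.65, array([0.53411199, 0.04467295, 0.00907959]), 92.01830165001097)
top stack [ 579.6 -101.8  152.6] [58. 58. 17.] top 155.6
top [592.9 293.5] [59. 59.] 81 above [ 208.29 -225.83   89.18]
top [515.3 403.5] [56. 60.] 90 above [ 164.06 -352.98   89.18]
scene stack [ 582.7 -100.5  150.9] [60. 58. 14.] top 155.2
scene [515.1 402.7] [61. 62.] 124 above [ 162.53 -353.77   88.51]
scene [595.9 293.8] [58. 59.] 123 above [ 210.42 -226.91   88.51]
wrist stack [582.6 -99.8 149.8] [59. 57. 12.] top 154.2
```

Next cup A (595,293.7).

Call:
carry_out --deltas '[[[32, -32, 10, 0], [64, -66, 25, 0], [96, -100, 45, 0], [128, -134, 60, 0], [160, -168, 75, 0], [190, -202, 86, 0], [205, -222, 89, 0], [209, -226.5, 89, 0], [209, -226.5, 89, 0], [209, -226.5, 89, 0]]]'

```text
time: 18.95
tool_pos: [594.0, 292.2, 199.0]
tcp_rot: [3.141, 0.0, 0.277]
contact_force: [-0.2, -0.5, 0.2]
grip_width: 91.8
```

Run:
```python
from cups import *
print(pose())
for n in("wrist","scene"):
  for a,e,s in cups(n): print(n,a,e,s,delta(a,128))
```

```text
(array([593.95586139, 292.22739887, 198.9932837 ]), array([3.14106078e+00, 4.67127943e-04, 2.76508473e-01]), 18.95, array([-0.19903817, -0.49080873,  0.24139913]), 91.81734466892095)
wrist [595.6 293.9] [59. 59.] 1563 [ 2.11 -1.31 71.3 ]
wrist [542.2 392.9] [ 6. 12.] 129 [ -22.27 -111.12   71.3 ]
scene [604.7 293.9] [44. 61.] 78 [10.85  1.26 71.55]
scene [425.5 -90.1] [56. 56.] 380 [-266.22  321.88   71.55]
scene [569.5 -98.1] [16. 31.] 62 [-129.86  368.82   71.55]
scene [ 597.2 -106.9] [30. 46.] 44 [-105.6   384.84   71.55]
```

Call:
carry_out --deltas '[[[1.6, -0.7, 30, 0], [1.6, -0.7, 55, 0], [1.6, -0.7, 68, 0], [1.6, -0.7, 71.3, 0], [1.6, -0.7, 71.3, 0], [1.6, -0.7, 71.3, 0]]]'

```text
time: 19.65
tool_pos: [595.8, 294.8, 129.2]
tcp_rot: [-3.142, -0.002, 0.278]
contact_force: [-0.3, 0.9, -0.2]
grip_width: 91.8
```

Call:
carry_out --deltas '[[[0, 0, 0, 0], [0, 0, 0, 0], [0, 0, 0, 0], [0, 0, 0, 0], [0, 0, 0, 0], [0, 0, 0, 0], [0, 0, 0, 0], [0, 0, 0, 0]]]' --fingers 50

```text
time: 20.45
tool_pos: [595.1, 294.8, 127.8]
tcp_rot: [3.142, -0.0, 0.278]
contact_force: [0.7, -0.8, 0.5]
grip_width: 58.2
```

Run:
```python
from cups import *
print(pose())
for a in((582.3,-101.5,300),): print(delta(a[:2],a[2]))
```

```text
(array([595.14824589, 294.79864646, 127.76907572]), array([ 3.14152803e+00, -1.92322083e-04,  2.77780169e-01]), 20.45, array([ 0.7275095 , -0.83040683,  0.46422391]), 58.21169533595563)
[-121.03  377.58 -172.23]
```

Call:
carry_out --deltas '[[[0, 0, -10, 0], [0, 0, -40, 0], [0, 0, -80, 0], [-6, 20, -120, 0], [-18, 55, -150, 0], [-30, 95, -170, 0], [-44, 138, -172, 0], [-58, 182, -172, 0], [-72, 226, -172, 0], [-86, 270, -172, 0], [-100, 314, -172, 0], [-112, 350, -172, 0], [-119, 371, -172, 0], [-121, 377.6, -172, 0], [-121, 377.6, -172, 0], [-121, 377.6, -172, 0], [-121, 377.6, -172, 0]]]'

```text
time: 22.15
tool_pos: [582.4, -100.1, 299.9]
tcp_rot: [-3.141, -0.0, 0.28]
contact_force: [-1.2, -0.4, 0.5]
grip_width: 57.8
```

```bash
python3 held.py
```

```text
[ 582.4  -100.06  299.88] [-3.141 -0.     0.28 ] 22.15 [-1.16 -0.42  0.47] 57.802346019437124
heldblob [256. 225.] 1969 mid [596.1 -96.7 256.9] [32.2 88.5 10. ] cf [array([ 570.1, -103.3]), np.float64(41.0)]
heldblob [257. 297.] 927 mid [ 567.7 -102.6  254.6] [26.5 52.2  5.5] cf [array([583.7, -99.3]), np.float64(28.0)]
scene [113.2 199.3] [32. 68.] 93
scene [593.8 -88.5] [36. 72.] 114
```

Call:
carry_out --deltas '[[[-0.2, -0.2, 20, 0], [-0.2, -0.2, 40, 0], [-0.2, -0.2, 56, 0], [-0.2, -0.2, 66, 0], [-0.2, -0.2, 70, 0], [-0.2, -0.2, 71, 0], [-0.2, -0.2, 71, 0], [-0.2, -0.2, 71, 0]]]'

```text
time: 23.1
tool_pos: [582.4, -101.4, 229.5]
tcp_rot: [3.141, -0.001, 0.278]
contact_force: [0.3, 0.1, -0.9]
grip_width: 57.7
```

Call:
carry_out --deltas '[[[0, 0, 1, 0], [0, 0, 2, 0], [0, 0, 3, 0], [0, 0, 3.5, 0], [0, 0, 3.5, 0], [0, 0, 3.5, 0]]]'

```text
time: 23.7
tool_pos: [582.0, -101.4, 225.2]
tcp_rot: [3.142, 0.0, 0.278]
contact_force: [-0.4, 0.3, -0.5]
grip_width: 57.7
```

Call:
carry_out --deltas '[[[0.2, 0, 0.4, 0], [0.2, 0, 0.8, 0], [0.2, 0, 1.2, 0], [0.2, 0, 1.2, 0], [0.2, 0, 1.2, 0]]]'

```text
time: 24.2
tool_pos: [582.3, -101.4, 224.1]
tcp_rot: [3.141, -0.0, 0.278]
contact_force: [-1.1, 0.2, 0.7]
grip_width: 57.7
```

Call:
carry_out --deltas '[[[0, 0, 0.4, 0], [0, 0, 0.7, 0], [0, 0, 0.7, 0], [0, 0, 0.7, 0]]]'

```text
time: 24.6
tool_pos: [582.3, -101.3, 223.5]
tcp_rot: [3.141, -0.0, 0.278]
contact_force: [-0.6, 0.8, 1.8]
grip_width: 57.8
```

Light contact at the expected height; release.

Call:
carry_out --deltas '[[[0, 0, 0, 0], [0, 0, 0, 0], [0, 0, 0, 0], [0, 0, 0, 0], [0, 0, 0, 0]]]' --fingers 91.8

```text
time: 25.1
tool_pos: [582.2, -101.4, 223.2]
tcp_rot: [3.142, 0.0, 0.278]
contact_force: [-0.4, -0.7, 0.1]
grip_width: 90.3
```

Call:
carry_out --deltas '[[[0, 0, -10, 0], [0, 0, -40, 0], [0, 0, -70, 0], [-20, -30, -75, 0], [-50, -70, -75, 0], [-80, -110, -75, 0], [-90, -150, -75, 0], [-90, -150, -75, 0]]]'

```text
time: 25.9
tool_pos: [451.9, 21.2, 299.6]
tcp_rot: [-3.141, -0.001, 0.281]
contact_force: [0.4, -0.1, 0.4]
grip_width: 91.5
```

```bash
python3 st.py 180
```

```text
(array([451.91304395,  21.2461978 , 299.5695305 ]), array([-3.14072008e+00, -6.19404412e-04,  2.80972102e-01]), 25.9, array([ 0.40214225, -0.09550924,  0.35138054]), 91.52346582597849)
top stack [578.8 -98.4 176.8] [59. 57. 14.] top 181.6
top [515.3 403.7] [56. 60.] 85 above [ 164.5  -353.37   99.48]
scene stack [582.  -98.8 176.4] [59. 58. 13.] top 181.0
scene [514.8 403.2] [63. 61.] 131 above [ 162.8  -354.51   98.84]
wrist stack [581.3 -95.2 175.6] [58. 52. 11.] top 179.6
```

Run:
```python
from h import *
o=[]
p,d,m=snap("scene"); o.append(cv2.resize(p[170:270,140:260],(480,400),interpolation=cv2.INTER_CUBIC))
p,d,m=snap("wrist"); print(p.shape); o.append(cv2.resize(p[0:200,272:512],(480,400)))
cv2.imwrite("pics/st3.png",cv2.resize(np.hstack(o),(800,334)))
```

```text
(384, 512, 3)
```

View pics/st3.png

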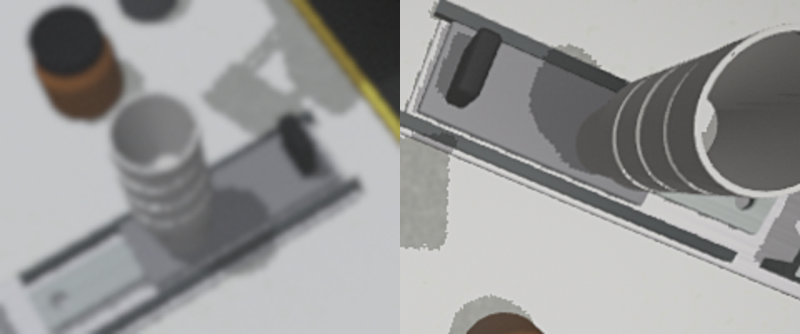

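Call:
carry_out --deltas '[[[20, -43, 10, 0], [40, -87, 25, 0], [60, -130, 45, 0], [80, -174, 60, 0], [100, -217, 75, 0], [120, -260, 90, 0], [140, -304, 98, 0], [156, -338, 99, 0], [163.5, -354, 99, 0], [163.5, -354, 99, 0], [163.5, -354, 99, 0]]]'

```text
time: 27.4
tool_pos: [514.8, 402.9, 198.4]
tcp_rot: [3.141, 0.001, 0.278]
contact_force: [0.2, 0.4, -0.6]
grip_width: 91.4
```

Run:
```python
from cups import *
print(pose())
for a,e,s in cups("wrist"): print(a,e,s,delta(a,128))
for n in("scene","top"):
  p,d,m=snap(n); W=world(d,m)
  for lo,hi in ((92,106),(117,131),(145,158),(171,186)):
   for c,s,P in blobs(W,lo,hi,20):
    if np.hypot(*(P[:,:2].mean(0)-[582,-101]))<60:
      q=P-P.mean(0); print(n,lo,s,((P.max(0)+P.min(0))/2).round(1),np.ptp(P,0).round(0))
  if n: 
   # fit rim plane using top 3mm band around
   P=W[(np.hypot(W[...,0]-582,W[...,1]+99)<34)&(W[...,2]>174)]
   r=np.hypot(*(P[:,:2]-np.array([582,-99])).T); P=P[r>24]
   best=P
   A=np.c_[best[:,:2]-[582,-99],np.ones(len(best))]; print(n,"plane",np.linalg.lstsq(A,best[:,2],rcond=None)[0],len(best))
```

```text
(array([514.8169495 , 402.92333975, 198.40546699]), array([3.14075285e+00, 1.39496217e-03, 2.77784955e-01]), 27.4, array([ 0.20003865,  0.4343195 , -0.5604134 ]), 91.3856173458473)
[515.8 402.7] [59. 59.] 1518 [ 9.400e-01 -4.000e-02  7.078e+01]
scene 92 68 [ 596.4 -104.3   98.5] [32. 52. 13.]
scene 117 63 [570.5 -96.2 124.3] [21. 34. 13.]
scene 117 83 [ 595.5 -102.2  124. ] [34. 56. 13.]
scene 145 83 [570.7 -96.7 151.5] [28. 45. 13.]
scene 145 89 [ 594.4 -103.6  151.3] [35. 52. 12.]
scene 171 215 [581.5 -98.6 178.6] [59. 58. 15.]
scene plane [ 9.70006807e-03 -3.04155804e-02  1.78392804e+02] 177
top 117 31 [ 585.7 -103.7  124.5] [30. 36. 12.]
top 145 29 [ 593.2 -102.   151.5] [21. 42. 12.]
top 171 101 [579.2 -98.  177.4] [59. 57. 13.]
top plane [-3.19173425e-03 -3.06058886e-03  1.78685531e+02] 76
```

Call:
carry_out --deltas '[[[0.8, 0.4, 30, 0], [0.8, 0.4, 55, 0], [0.8, 0.4, 68, 0], [0.8, 0.4, 70.5, 0], [0.8, 0.4, 70.5, 0], [0.8, 0.4, 70.5, 0]]]'

```text
time: 28.15
tool_pos: [516.3, 403.6, 130.3]
tcp_rot: [-3.141, -0.002, 0.278]
contact_force: [-0.2, -0.5, 0.0]
grip_width: 91.7
```

Call:
carry_out --deltas '[[[0, 0, 0, 0], [0, 0, 0, 0], [0, 0, 0, 0], [0, 0, 0, 0], [0, 0, 0, 0], [0, 0, 0, 0], [0, 0, 0, 0], [0, 0, 0, 0]]]' --fingers 50

```text
time: 28.95
tool_pos: [515.6, 403.3, 128.8]
tcp_rot: [3.142, -0.0, 0.278]
contact_force: [0.4, -0.4, 1.0]
grip_width: 57.4
```

Run:
```python
from cups import *
print(pose())
for a in((582,-99.8,325),): print(delta(a[:2],a[2]))
```

```text
(array([515.61993476, 403.33436747, 128.83675725]), array([ 3.14152181e+00, -1.27932119e-04,  2.77813569e-01]), 28.95, array([ 0.41110045, -0.4464493 ,  1.04970576]), 57.43549588934866)
[ -74.15  502.05 -196.16]
```

Call:
carry_out --deltas '[[[0, 0, -10, 0], [0, 0, -40, 0], [0, 0, -80, 0], [-2, 10, -120, 0], [-6, 40, -155, 0], [-12, 80, -185, 0], [-18, 125, -196, 0], [-25, 172, -196, 0], [-32, 219, -196, 0], [-39, 266, -196, 0], [-46, 313, -196, 0], [-53, 360, -196, 0], [-60, 407, -196, 0], [-67, 452, -196, 0], [-72, 485, -196, 0], [-74, 500, -196, 0], [-74, 502, -196, 0], [-74, 502, -196, 0], [-74, 502, -196, 0], [-74, 502, -196, 0]]]'

```text
time: 30.95
tool_pos: [582.1, -98.1, 325.0]
tcp_rot: [-3.141, -0.0, 0.28]
contact_force: [0.3, 1.3, -1.2]
grip_width: 57.0
```

```bash
python3 held.py
```

```text
[582.06 -98.06 325.03] [-3.141 -0.     0.28 ] 30.95 [ 0.26  1.29 -1.19] 56.999983376283794
heldblob [256. 226.] 1868 mid [595.5 -94.8 282. ] [32.2 87.9 10. ] cf [array([ 568.9, -101.7]), np.float64(41.5)]
heldblob [219. 297.] 369 mid [559.3 -89.5 279. ] [11.7 29.2  3.9] cf [array([572.6, -93. ]), np.float64(17.6)]
heldblob [292. 297.] 382 mid [ 568.  -116.   279.1] [23.6 21.8  4.2] cf [array([ 577.1, -106.3]), np.float64(18.2)]
scene [124.6 185.3] [13. 40.] 41
scene [593.5 -96. ] [35. 89.] 129
```

Descend to just above the seat (TCP 256).

Call:
carry_out --deltas '[[[-0.2, 0, 20, 0], [-0.2, 0, 40, 0], [-0.2, 0, 56, 0], [-0.2, 0, 65, 0], [-0.2, 0, 69, 0], [-0.2, 0, 69, 0], [-0.2, 0, 69, 0]]]'

```text
time: 31.8
tool_pos: [582.2, -99.8, 256.6]
tcp_rot: [3.141, -0.001, 0.278]
contact_force: [0.1, -0.0, -0.4]
grip_width: 57.3
```

Call:
carry_out --deltas '[[[0, 0, 1, 0], [0, 0, 2, 0], [0, 0, 3, 0], [0, 0, 3.5, 0], [0, 0, 3.5, 0], [0, 0, 3.5, 0]]]'

```text
time: 32.4
tool_pos: [581.9, -99.8, 252.4]
tcp_rot: [3.141, -0.0, 0.278]
contact_force: [-0.6, -0.2, -0.2]
grip_width: 57.2
```

Call:
carry_out --deltas '[[[0, 0, 0.4, 0], [0, 0, 0.8, 0], [0, 0, 1.2, 0], [0, 0, 1.2, 0], [0, 0, 1.2, 0]]]'

```text
time: 32.9
tool_pos: [582.0, -99.8, 251.3]
tcp_rot: [3.141, -0.0, 0.278]
contact_force: [0.4, -0.3, 1.5]
grip_width: 57.6
```

Call:
carry_out --deltas '[[[0, 0, 0.4, 0], [0, 0, 0.6, 0], [0, 0, 0.6, 0], [0, 0, 0.6, 0]]]'

```text
time: 33.3
tool_pos: [581.9, -99.8, 250.6]
tcp_rot: [3.141, -0.0, 0.278]
contact_force: [1.0, -0.0, 2.0]
grip_width: 57.4
```

Call:
carry_out --deltas '[[[0, 0, 0, 0], [0, 0, 0, 0], [0, 0, 0, 0], [0, 0, 0, 0], [0, 0, 0, 0]]]' --fingers 91.8

```text
time: 33.8
tool_pos: [581.8, -99.7, 250.4]
tcp_rot: [-3.141, 0.0, 0.278]
contact_force: [-0.3, -0.6, 0.2]
grip_width: 90.3
```

Call:
carry_out --deltas '[[[0, 0, -10, 0], [0, 0, -40, 0], [0, 0, -70, 0], [-20, -30, -75, 0], [-50, -70, -75, 0], [-80, -110, -75, 0], [-90, -150, -75, 0], [-90, -150, -75, 0]]]'

```text
time: 34.6
tool_pos: [451.6, 22.8, 326.9]
tcp_rot: [-3.141, -0.001, 0.281]
contact_force: [1.0, -0.4, -0.4]
grip_width: 91.7
```

```bash
python3 st.py 206
python3 - <<'E'
from h import *
p,d,m=snap("wrist","w4"); W=world(d,m)
print("handle wrist",[(c.round(),s,((P.max(0)+P.min(0))/2).round(1),np.ptp(P,0).round(0)) for c,s,P in blobs(W,68,84,60) if np.hypot(*(P[:,:2].mean(0)-[595,-5]))<50])
p,d,m=snap("scene"); W=world(d,m)
print("handle scene",[(c.round(),s,((P.max(0)+P.min(0))/2).round(1),np.ptp(P,0).round(0)) for c,s,P in blobs(W,68,84,4) if np.hypot(*(P[:,:2].mean(0)-[595,-5]))<50])
E
```

```text
(array([451.61236374,  22.83265841, 326.93339319]), array([-3.14082364e+00, -1.07121527e-03,  2.81048376e-01]), 34.6, array([ 0.98677592, -0.36183691, -0.43712068]), 91.71855738956182)
top stack [579.2 -99.9 202.7] [57. 56. 13.] top 206.4
scene stack [581.8 -99.3 202.3] [59. 59. 13.] top 206.9
wrist stack [581.  -95.2 201.7] [57. 52. 11.] top 205.9
handle wrist [(array([314.,  44.]), np.int32(560), array([592.3,  -2. ,  72.9]), array([35., 16.,  9.]))]
handle scene [(array([229., 210.]), np.int32(78), array([593.6,  -1.9,  74. ]), array([32., 16., 10.]))]
```

View pics/w4.png

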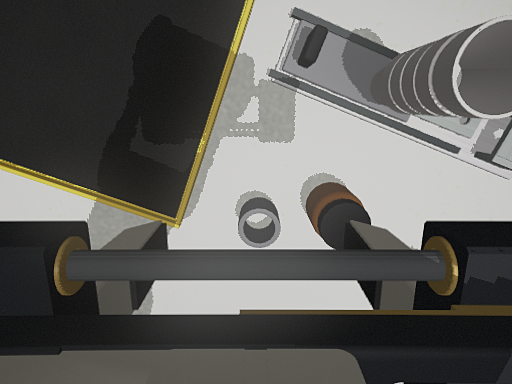

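Run:
```python
from h import *
m=bot.camera_model("top")
t=ray([[240+478/5,160+168/5]],m,26)[0]; b=ray([[240+588/5,160+176/5]],m,42)[0]
print("tongue",t,"bracket",b,"rem",b-t,np.hypot(*(b-t)))
u=np.array([-.109,-.994]); h=np.array([593,-2.])
for k,z in((32,330),(32,106)): print(delta(h-k*u,z,1.4616),h-k*u)
```

```text
tongue [ 570.47556379 -202.84488266] bracket [ 563.66079328 -266.13727525] rem [ -6.81477051 -63.29239259] 63.65821280404687
[139.32  28.36  -4.78 -13.58] [596.488  29.808]
[139.32  28.36 219.22 -13.58] [596.488  29.808]
```

Call:
carry_out --deltas '[[[15, 3, 0, -1.6], [32, 6, 0, -3.2], [50, 10, 0, -4.8], [70, 14, 0, -6.4], [90, 18, 0, -8], [110, 22, 0, -9.6], [126, 25, 0, -11.2], [136, 27, 0, -12.8], [139.3, 28.4, 0, -13.58], [139.3, 28.4, 30, -13.58], [139.3, 28.4, 70, -13.58], [139.3, 28.4, 115, -13.58], [139.3, 28.4, 155, -13.58], [139.3, 28.4, 185, -13.58], [139.3, 28.4, 205, -13.58], [139.3, 28.4, 215, -13.58], [139.3, 28.4, 219, -13.58], [139.3, 28.4, 219, -13.58], [139.3, 28.4, 219, -13.58]]]' --fingers 0

```text
time: 36.9
tool_pos: [596.7, 30.5, 107.7]
tcp_rot: [3.139, 0.0, 1.463]
contact_force: [-0.5, -0.8, -0.1]
grip_width: 0.8
```

Run:
```python
from h import *
print(pose()); u=np.array([-.109,-.994]); h=np.array([593,-2.])
for k in(17,-40,-46): print(k,delta(h-k*u,106,1.4616))
```

```text
(array([596.68247929,  30.54196647, 107.65607378]), array([3.13945241e+00, 1.10008716e-05, 1.46274675e+00]), 36.9, array([-0.48584987, -0.8356429 , -0.14374716]), 0.8159364911844288)
17 [-1.575e+01 -1.300e-01  1.660e+00  1.000e-02]
-40 [-7.275e+01 -2.000e-01  1.660e+00  1.000e-02]
-46 [-7.875e+01 -2.100e-01  1.660e+00  1.000e-02]
```

Call:
carry_out --deltas '[[[-5, 0, 0, 0], [-10, 0, 0, 0], [-13, 0, 0, 0], [-16, 0, 0, 0], [-19, 0, 0, 0], [-22, 0, 0, 0], [-25, 0, 0, 0], [-28, 0, 0, 0], [-31, 0, 0, 0], [-34, 0, 0, 0], [-37, 0, 0, 0], [-40, 0, 0, 0], [-43, 0, 0, 0], [-46, 0, 0, 0], [-49, 0, 0, 0], [-52, 0, 0, 0], [-55, 0, 0, 0], [-58, 0, 0, 0], [-61, 0, 0, 0], [-64, 0, 0, 0]]]'

```text
time: 38.9
tool_pos: [589.0, -33.2, 106.4]
tcp_rot: [-3.141, 0.0, 1.463]
contact_force: [2.4, 1.7, 0.4]
grip_width: 0.4
```

Call:
carry_out --deltas '[[[-2, 0, 0, 0], [-4, 0, 0, 0], [-6, 0, 0, 0], [-8, 0, 0, 0], [-10, 0, 0, 0], [-12, 0, 0, 0], [-12, 0, 0, 0]]]'

```text
time: 39.6
tool_pos: [587.5, -45.3, 106.5]
tcp_rot: [-3.141, 0.0, 1.463]
contact_force: [0.2, -0.2, -0.2]
grip_width: 0.3
```

Run:
```python
from h import *
print(pose())
p,d,m=snap("scene");cv2.imwrite("pics/s5.png",cv2.resize(p[150:310,70:270],None,fx=3.5,fy=3.5,interpolation=cv2.INTER_CUBIC))
```

```text
(array([587.54453007, -45.26344391, 106.46101141]), array([-3.14108545e+00,  4.21655444e-04,  1.46270598e+00]), 39.6, array([ 0.15894605, -0.24555107, -0.23732822]), 0.3340661613799635)
```

View pics/s5.png

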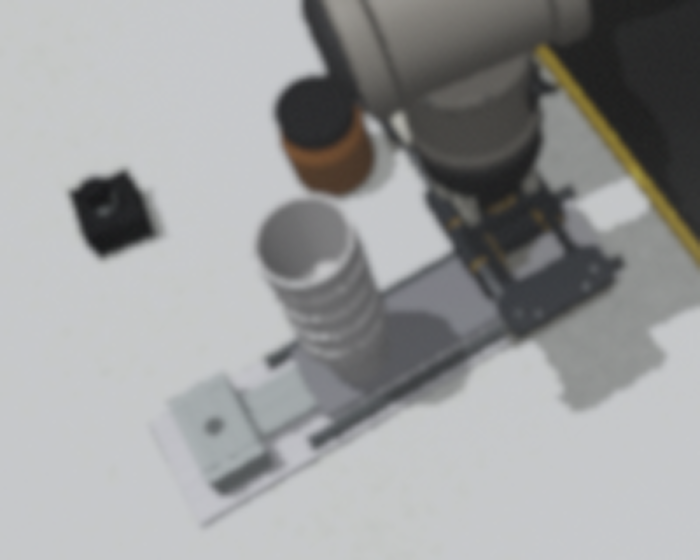

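Call:
carry_out --deltas '[[[-1, 0, 0, 0], [-2, 0, 0, 0], [-3, 0, 0, 0], [-4, 0, 0, 0], [-4, 0, 0, 0]]]'

```text
time: 40.15
tool_pos: [587.1, -47.8, 106.4]
tcp_rot: [-3.141, -0.002, 1.463]
contact_force: [-0.9, 7.3, 0.6]
grip_width: 0.1
```

Call:
carry_out --deltas '[[[-1, 0, 0, 0], [-2, 0, 0, 0], [-3, 0, 0, 0], [-3, 0, 0, 0]]]'

```text
time: 40.55
tool_pos: [587.1, -48.1, 106.5]
tcp_rot: [-3.141, -0.005, 1.463]
contact_force: [1.4, 18.2, 1.4]
grip_width: 0.2
```

Call:
carry_out --deltas '[[[5, 0, 0, 0], [15, 0, 0, 0], [25, 0, 0, 0], [25, 0, -30, 0], [25, 0, -75, 0], [25, 0, -120, 0], [25, 0, -165, 0], [25, 0, -200, 0], [25, 0, -215, 0], [25, 0, -215, 0]]]'

```text
time: 41.55
tool_pos: [590.4, -26.9, 324.4]
tcp_rot: [3.136, 0.001, 1.463]
contact_force: [-0.8, 0.6, 0.2]
grip_width: 0.6
```

Run:
```python
from h import *
print(pose())
for a in((368.5,-241,240),(368.5,-200,240)): print(delta(a[:2],a[2]))
for n in("top","scene"):
  p,d,m=snap(n); W=world(d,m)
  q=p[200:300,310:390] if n=="top" else p[180:230,70:130]
  cv2.imwrite(f"pics/pin_{n}.png",cv2.resize(q,None,fx=6,fy=6,interpolation=cv2.INTER_CUBIC))
  for c,s,P in blobs(W,195,215,20): print(n,((P.max(0)+P.min(0))/2).round(1),np.ptp(P,0).round(0))
```

```text
(array([590.43953943, -26.85018059, 324.39484164]), array([3.13584674e+00, 7.48250794e-04, 1.46284358e+00]), 41.55, array([-0.80451728,  0.63451796,  0.20707207]), 0.6373533776926033)
[-236.82 -197.57   84.39]
[-196.05 -201.99   84.39]
top [ 572.3 -170.3  202. ] [57. 45. 14.]
scene [ 43.6 -15.7 205. ] [ 61. 162.  20.]
scene [ 575.3 -162.9  202.4] [60. 60. 15.]
```

Call:
carry_out --deltas '[[[-34, -24, 0, 0], [-68, -48, 0, 0], [-102, -72, 0, 0], [-136, -96, 15, 0], [-170, -120, 30, 0], [-204, -144, 50, 0], [-238, -168, 68, 0], [-270, -188, 80, 0], [-290, -195, 84, 0], [-296, -197, 84, 0], [-296, -197, 84, 0], [-296, -197, 84, 0]]]' --fingers 60

```text
time: 42.85
tool_pos: [362.3, -299.2, 237.2]
tcp_rot: [-3.141, -0.001, 1.463]
contact_force: [0.1, -0.4, 0.4]
grip_width: 59.8
```

Run:
```python
from h import *
print(pose())
p,d,m=snap("wrist","w6"); W=world(d,m)
for lo,hi in ((56,72),(30,42)):
  for c,s,P in blobs(W,lo,hi,60):
    if np.hypot(*(P[:,:2].mean(0)-[368,-241]))<40:
      r=cv2.minAreaRect(P[:,:2].astype(np.float32)); print(lo,c.round(),s,np.median(P[:,2]),r)
```

```text
(array([ 362.29316671, -299.19743045,  237.15599167]), array([-3.14107400e+00, -8.67297337e-04,  1.46331242e+00]), 42.85, array([ 0.10699742, -0.38089565,  0.42934735]), 59.8455944458361)
56 [254. 120.] 381 61.876874213182646 ((368.1381530761719, -242.64376831054688), (15.988222122192383, 15.655903816223145), 78.1723861694336)
30 [254. 118.] 2132 33.40197249086697 ((368.12457275390625, -242.86692810058594), (44.05389404296875, 43.910972595214844), 76.72796630859375)
```

View pics/w6.png

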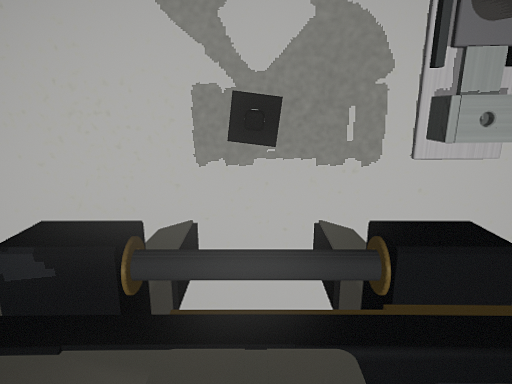

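Call:
carry_out --deltas '[[[0, 0, 0, 1.6], [0, 0, 0, 3.2], [0, 0, 0, 4.8], [0, 0, 0, 6.4], [0, 0, 0, 8], [0, 0, 0, 9.6], [0, 0, 0, 11.2], [0, 0, 0, 12.8], [0, 0, 0, 14.4], [0, 0, 0, 16], [0, 0, 0, 17.6], [0, 0, 0, 18.5], [0, 0, 0, 18.5]]]'

```text
time: 44.2
tool_pos: [362.6, -299.1, 237.7]
tcp_rot: [3.141, -0.0, -0.15]
contact_force: [0.7, 0.3, 0.6]
grip_width: 59.8
```

Call:
carry_out --deltas '[[[0, 0, 0, 1.6], [0, 0, 0, 3.2], [0, 0, 0, 4.8], [0, 0, 0, 6.4], [0, 0, 0, 8], [0, 0, 0, 9.6], [0, 0, 0, 11.2], [0, 0, 0, 12.8], [0, 0, 0, 14.4], [0, 0, 0, 16], [0, 0, 0, 17.6], [0, 0, 0, 18.6], [0, 0, 0, 18.6], [0, 0, 0, 18.6]]]'

```text
time: 45.6
tool_pos: [362.3, -299.6, 237.6]
tcp_rot: [-3.141, -0.0, -1.77]
contact_force: [0.7, -0.2, -0.0]
grip_width: 60.1
```

Run:
```python
from h import *
print(pose(),bot.get_obs()["joint_positions"].round(2))
print(delta((368.1,-242.7),150,np.radians(78)), delta((368.1,-242.7),106))
p,d,m=snap("wrist")
```

```text
(array([ 362.26235584, -299.61660288,  237.63797656]), array([-3.14137302e+00, -1.62113929e-04, -1.77010311e+00]), 45.6, array([ 0.73594872, -0.23713344, -0.0372968 ]), 60.05065023487023) [-0.85  0.3   1.75  0.    1.09  2.49]
[-56.95   5.55  87.64   0.12] [-56.95   5.55 131.64]
```

Move over the pin, then remeasure the pin and bracket hole by wrist.

Call:
carry_out --deltas '[[[-30, 3, 0, 0.1], [-57, 5.5, 0, 0.1], [-57, 5.5, 20, 0.1], [-57, 5.5, 50, 0.1], [-57, 5.5, 60, 0.1], [-57, 5.5, 60, 0.1], [-57, 5.5, 60, 0.1]]]'

```text
time: 46.35
tool_pos: [368.5, -243.5, 178.2]
tcp_rot: [-3.141, -0.0, -1.783]
contact_force: [1.1, 0.2, 0.9]
grip_width: 59.6
```

Run:
```python
from h import *
print(pose(),bot.get_obs()["joint_positions"].round(2))
p,d,m=snap("wrist","w7"); W=world(d,m)
for lo,hi in ((56,72),(28,40)):
  for c,s,P in blobs(W,lo,hi,60):
    if np.hypot(*(P[:,:2].mean(0)-[368,-241]))<40:
      print(lo,c.round(),s,np.median(P[:,2]),cv2.minAreaRect(P[:,:2].astype(np.float32)))
print(delta((368.1,-242.7),106,np.radians(78)))
```

```text
(array([ 368.46852094, -243.52694387,  178.1620851 ]), array([-3.14096403e+00, -4.62734542e-04, -1.78285495e+00]), 46.35, array([1.06534647, 0.18443648, 0.93199763]), 59.62373107382427) [-0.76  0.33  1.9  -0.    0.91  2.6 ]
56 [258. 208.] 536 61.785500106523855 ((368.11370849609375, -242.94190979003906), (16.610965728759766, 15.636625289916992), 77.71720123291016)
28 [258. 195.] 2666 33.3045828165823 ((367.8814697265625, -242.84646606445312), (44.48846435546875, 43.930511474609375), 76.809326171875)
[-8.600e-01  7.000e-01  7.247e+01 -3.000e-02]
```

View pics/w7.png

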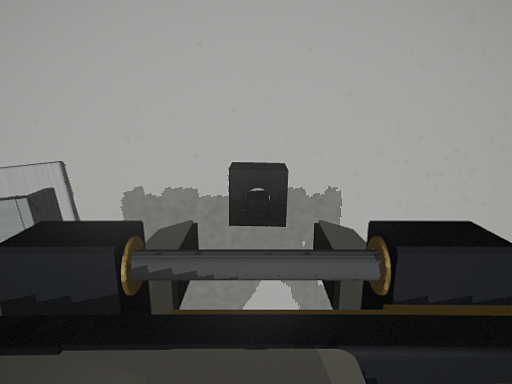

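Call:
carry_out --deltas '[[[-0.6, 0.4, 25, 0], [-0.6, 0.4, 50, 0], [-0.6, 0.4, 65, 0], [-0.6, 0.4, 71.5, 0], [-0.6, 0.4, 71.5, 0], [-0.6, 0.4, 71.5, 0], [-0.6, 0.4, 71.5, 0]]]'

```text
time: 47.1
tool_pos: [368.3, -242.9, 107.0]
tcp_rot: [-3.14, -0.001, -1.783]
contact_force: [-0.6, -0.3, 0.6]
grip_width: 60.0
```

Call:
carry_out --deltas '[[[0, 0, 0, 0], [0, 0, 0, 0], [0, 0, 0, 0], [0, 0, 0, 0], [0, 0, 0, 0], [0, 0, 0, 0], [0, 0, 0, 0], [0, 0, 0, 0], [0, 0, 0, 0]]]' --fingers 5

```text
time: 48.0
tool_pos: [367.8, -242.4, 106.0]
tcp_rot: [3.142, -0.0, -1.783]
contact_force: [-0.5, 1.3, -0.4]
grip_width: 16.0
```

Run:
```python
from h import *
print(delta((368,-242.4),226),delta((485,-265),226))
```

```text
[-5.0e-02 -1.7e-01 -1.2e+02] [  -2.65 -119.3  -120.  ]
```

Call:
carry_out --deltas '[[[0, 0, -10, 0], [0, 0, -30, 0], [0, 0, -70, 0], [0, 0, -110, 0], [0, -20, -120, 0], [-1, -60, -120, 0], [-2, -100, -120, 0], [-2.6, -119, -120, 0], [-2.6, -119, -120, 0], [-2.6, -119, -120, 0]]]'

```text
time: 49.0
tool_pos: [484.1, -264.6, 226.0]
tcp_rot: [3.14, 0.0, -1.783]
contact_force: [-0.1, -0.6, -0.8]
grip_width: 15.8
```

```bash
cat > hole.py <<'E'
from h import *
p0=pose(); print(p0)
p,d,m=snap("wrist","w8"); W=world(d,m)
mk=((W[...,2]>37)&(W[...,2]<48)&(np.hypot(W[...,0]-564,W[...,1]+265)<45)).astype(np.uint8)
n,l,s,c=cv2.connectedComponentsWithStats(mk); i=1+np.argmax(s[1:,4]); P=W[l==i]
print("plate",s[i],cv2.minAreaRect(P[:,:2].astype(np.float32)),np.median(P[:,2]))
fill=cv2.morphologyEx((l==i).astype(np.uint8),cv2.MORPH_CLOSE,np.ones((25,25)))
fill=cv2.erode(fill,np.ones((7,7)))
g=cv2.cvtColor(p,cv2.COLOR_BGR2GRAY); med=np.median(g[l==i])
hk=((g<med*0.8)&(fill>0)).astype(np.uint8)
n,l2,s2,c2=cv2.connectedComponentsWithStats(hk)
for j in range(1,n):
    if s2[j,4]>15:
        x=ray(c2[j][None],m,42)[0]; print("hole px",c2[j].round(1),s2[j],x)
        v,u=np.nonzero(l2==j); e=ray(np.c_[u,v],m,42); print(" mid",(e.max(0)+e.min(0))/2,np.ptp(e,0))
x,y,w,h=s[i][:4]
cv2.imwrite("pics/hole.png",cv2.resize(p[max(0,y-20):y+h+20,max(0,x-20):x+w+20],None,fx=5,fy=5,interpolation=cv2.INTER_CUBIC))
E
python3 hole.py
```

```text
(array([ 484.14617008, -264.59199713,  225.95975732]), array([ 3.14032219e+00,  3.16498496e-04, -1.78295887e+00]), 49.0, array([-0.09865502, -0.57688801, -0.82405826]), 15.758772318903723)
plate [ 125  178   82   42 2767] ((565.7974853515625, -265.5196533203125), (37.99465560913086, 66.61735534667969), 84.23782348632812) 41.250040551117365
hole px [163.9 206.2] [159 199  14  12  55] [ 567.98808381 -263.0477938 ]
 mid [ 566.50074297 -264.35282358] [10.16263969 11.25421533]
hole px [167.5 202.2] [164 198   9   8  23] [ 563.83285414 -265.98043038]
 mid [ 563.33546467 -266.46853982] [5.85175013 7.67240723]
```

View pics/hole.png

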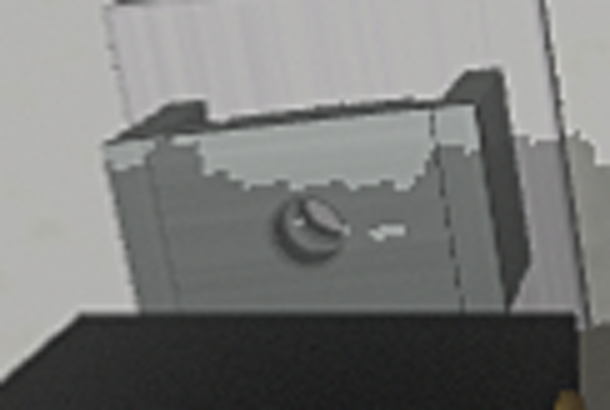

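Run:
```python
from h import *
m=bot.camera_model("wrist")
for q in((105+310.5/5-.4,158+230/5-.4),): h=ray([q],m,42)[0]; print(q,h)
for n in("top","scene"):
  p,d,m2=snap(n); W=world(d,m2)
  mk=((W[...,2]>38)&(W[...,2]<47)&(np.hypot(W[...,0]-564,W[...,1]+265)<45)).astype(np.uint8)
  k,l,s,c=cv2.connectedComponentsWithStats(mk); i=1+np.argmax(s[1:,4]); P=W[l==i]
  print(n,"plate",cv2.minAreaRect(P[:,:2].astype(np.float32)))
  x,y=np.array(cv2.minMaxLoc(np.where(cv2.dilate(np.uint8(l==i),np.ones((3,3)))>0,0,255).astype(np.uint8))[2]); 
  x,y,w,hh=s[i][:4]; print(x,y,w,hh)
  cv2.imwrite(f"pics/h_{n}.png",cv2.resize(p[y-6:y+hh+6,x-6:x+w+6],(400,400*(hh+12)//(w+12)),interpolation=cv2.INTER_CUBIC))
a=[cv2.imread(f"pics/h_{n}.png") for n in("top","scene")]
H=max(i.shape[0] for i in a); cv2.imwrite("pics/h2.png",np.hstack([np.pad(i,((0,H-i.shape[0]),(0,0),(0,0))) for i in a]))
```

```text
(166.7, 203.6) [ 564.50500337 -264.8873355 ]
top plate ((564.8887939453125, -262.51983642578125), (41.88960647583008, 64.21599578857422), 84.91629028320312)
349 184 15 23
scene plate ((564.588134765625, -264.05718994140625), (39.97867202758789, 67.48960876464844), 84.33853912353516)
118 256 27 33
```

View pics/h2.png

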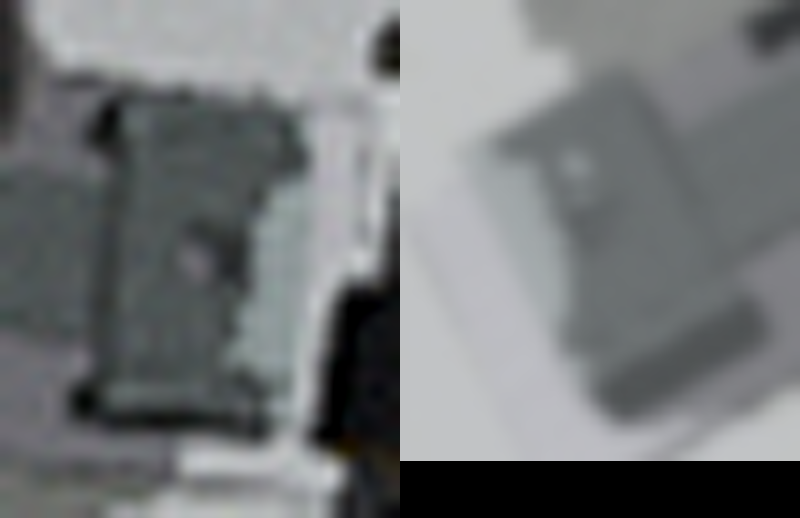

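Run:
```python
from h import *
print(pose()[0],delta((564.2,-264.3),149))
```

```text
[ 483.71409195 -264.80503129  226.29362176] [-17.52 -78.56  77.29]
```

Call:
carry_out --deltas '[[[-8, -35, 0, 0], [-15, -68, 0, 0], [-17.5, -78.6, 0, 0], [-17.5, -78.6, 0, 0], [-17.5, -78.6, 30, 0], [-17.5, -78.6, 60, 0], [-17.5, -78.6, 72, 0], [-17.5, -78.6, 76, 0], [-17.5, -78.6, 76, 0], [-17.5, -78.6, 76, 0]]]'

```text
time: 50.15
tool_pos: [565.7, -265.0, 151.6]
tcp_rot: [-3.139, -0.001, -1.784]
contact_force: [0.4, -1.0, -0.0]
grip_width: 15.8
```

Run:
```python
from h import *
print(pose(),delta((564.2,-264.3),149))
o=[]
p,d,m=snap("scene"); o.append(cv2.resize(p[210:310,80:200],(480,400),interpolation=cv2.INTER_CUBIC))
p,d,m=snap("wrist"); o.append(cv2.resize(p[100:300,136:376],(480,400)))
cv2.imwrite("pics/ins.png",cv2.resize(np.hstack(o),(800,334)))
```

```text
(array([ 565.66501728, -264.97732442,  151.60164347]), array([-3.13922341e+00, -9.71381938e-04, -1.78364961e+00]), 50.15, array([ 0.42159169, -0.98591934, -0.00314047]), 15.839720826452595) [-0.35  1.58  2.6 ]
```

View pics/ins.png

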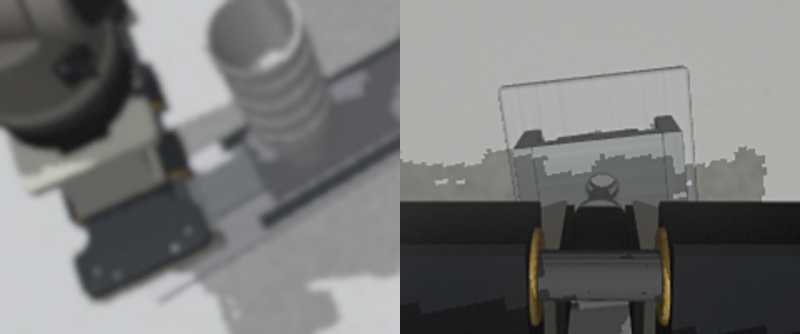

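Call:
carry_out --deltas '[[[-0.2, 0.8, 1, 0], [-0.2, 0.8, 2, 0], [-0.2, 0.8, 2, 0], [-0.2, 0.8, 2, 0]]]'

```text
time: 50.65
tool_pos: [564.5, -264.1, 148.0]
tcp_rot: [3.142, -0.0, -1.783]
contact_force: [1.0, 0.4, -0.5]
grip_width: 15.9
```

Call:
carry_out --deltas '[[[0, 0, 2, 0], [0, 0, 4, 0], [0, 0, 6, 0], [0, 0, 8, 0], [0, 0, 8, 0]]]'

```text
time: 51.15
tool_pos: [564.4, -264.0, 139.6]
tcp_rot: [3.141, 0.0, -1.783]
contact_force: [-0.0, 1.3, -0.7]
grip_width: 15.6
```

Tip is in the bracket (z≈37.6) with no resistance. Continue.

Call:
carry_out --deltas '[[[0, 0, 2, 0], [0, 0, 4, 0], [0, 0, 6, 0], [0, 0, 8, 0], [0, 0, 10, 0], [0, 0, 10, 0]]]'

```text
time: 51.75
tool_pos: [564.4, -264.0, 129.6]
tcp_rot: [3.141, 0.0, -1.783]
contact_force: [0.5, -0.4, 0.2]
grip_width: 15.6
```

Call:
carry_out --deltas '[[[0, 0, 2, 0], [0, 0, 4, 0], [0, 0, 6, 0], [0, 0, 8, 0], [0, 0, 8, 0]]]'

```text
time: 52.25
tool_pos: [564.4, -264.0, 121.6]
tcp_rot: [3.141, 0.0, -1.783]
contact_force: [0.4, 0.0, -0.6]
grip_width: 15.7
```

Call:
carry_out --deltas '[[[0, 0, 2, 0], [0, 0, 4, 0], [0, 0, 6, 0], [0, 0, 7, 0], [0, 0, 7, 0]]]'

```text
time: 52.75
tool_pos: [564.4, -264.1, 114.8]
tcp_rot: [3.141, 0.0, -1.783]
contact_force: [-0.8, -0.6, -0.5]
grip_width: 15.8
```

Call:
carry_out --deltas '[[[0, 0, 0.5, 0], [0, 0, 1, 0], [0, 0, 1, 0]]]'

```text
time: 53.05
tool_pos: [564.6, -264.1, 114.1]
tcp_rot: [-3.141, -0.0, -1.783]
contact_force: [0.6, 0.3, -0.0]
grip_width: 15.7
```

Lower a touch more until flange contact, then release.

Call:
carry_out --deltas '[[[0, 0, 0.5, 0], [0, 0, 1, 0], [0, 0, 1, 0]]]'

```text
time: 53.35
tool_pos: [564.6, -264.2, 114.0]
tcp_rot: [-3.141, -0.0, -1.783]
contact_force: [-1.9, 1.0, 5.4]
grip_width: 15.5
```

Call:
carry_out --deltas '[[[0, 0, 0, 0], [0, 0, 0, 0], [0, 0, 0, 0], [0, 0, 0, 0], [0, 0, 0, 0]]]' --fingers 40

```text
time: 53.85
tool_pos: [564.5, -264.1, 112.9]
tcp_rot: [3.141, -0.0, -1.783]
contact_force: [0.5, 0.2, -0.4]
grip_width: 40.1
```

Call:
carry_out --deltas '[[[0, 0, -10, 0], [0, 0, -35, 0], [0, 0, -75, 0], [0, 0, -120, 0], [0, 0, -160, 0], [10, 40, -190, 0], [20, 85, -200, 0], [30, 130, -200, 0], [30, 150, -200, 0], [30, 150, -200, 0]]]'

```text
time: 54.85
tool_pos: [409.5, -261.4, 314.5]
tcp_rot: [-3.141, -0.001, -1.785]
contact_force: [0.1, 0.4, 0.8]
grip_width: 39.8
```

Run:
```python
from h import *
print(pose())
o=[]
for n in("scene","top","wrist"):
  p,d,m=snap(n); W=world(d,m)
  for lo,hi in((63,78),(195,214)):
   for c,s,P in blobs(W,lo,hi,8):
    if np.hypot(*(P[:,:2].mean(0)-[568,-220]))<75: print(n,lo,s,((P.max(0)+P.min(0))/2).round(1),np.ptp(P,0).round(0),"z90",np.percentile(P[:,2],80).round(1))
  if n=="scene": o.append(cv2.resize(p[140:310,70:270],(480,408),interpolation=cv2.INTER_CUBIC))
  if n=="top": o.append(cv2.resize(p[110:280,230:400],(408,408),interpolation=cv2.INTER_CUBIC))
cv2.imwrite("pics/fin.png",cv2.resize(np.hstack(o),(800,367)))
```

```text
(array([ 409.50494321, -261.39701441,  314.49855144]), array([-3.14064076e+00, -8.66808858e-04, -1.78523113e+00]), 54.85, array([0.1059467 , 0.39008868, 0.82389352]), 39.80729319856345)
scene 63 18 [ 598.3 -165.1   69.6] [ 6. 28. 11.] z90 70.0
scene 63 56 [ 564.2 -264.3   69. ] [17. 16. 11.] z90 71.8
scene 195 284 [ 575.  -162.8  202.2] [60. 60. 14.] z90 206.3
top 63 26 [ 563.5 -262.7   68.9] [13. 17. 11.] z90 71.2
top 195 120 [ 572.5 -162.8  203.1] [57. 58. 16.] z90 205.3
wrist 63 238 [ 565.1 -265.5   67.7] [17. 17.  9.] z90 70.5
```

View pics/fin.png

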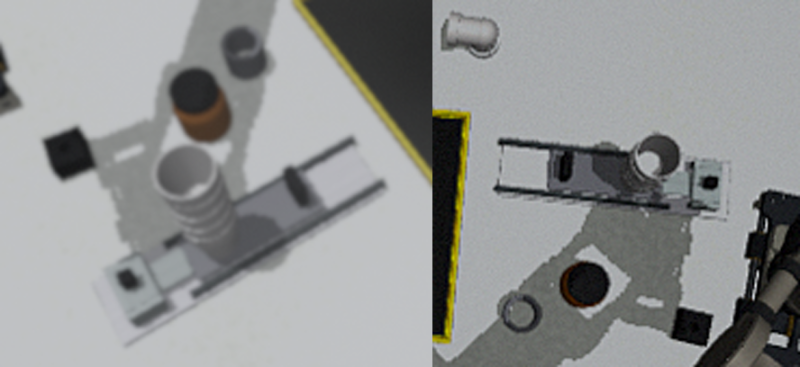

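Pin grip top is at 71 mm (flange on the bracket), stack rim at 206 mm, sled home, bystanders in place. Handing in.

```bash
python3 -c "
from plant import bot
print(bot.close_job())"
```

```text
the job is handed in; nothing more can be done
None
```

The job is handed in at about 55 s of robot time: all four loose cups are nested on the sled, the sled is home, and the lock pin is fully in.

- **Cups:** I stood the four cups one by one in the sled's cup. Each was released at the expected seating height with no more than about 5 N upward at the wrist. The last check put the stack rim at about 206 mm, as expected for four nested cups. After the third cup the stack looked about 1–2° off upright. Its rim sat 2–3 mm off in y, though the two cameras disagreed on the exact tilt. The fourth cup seated normally.
- **Sled:** I pushed it by the handle until it stopped hard at 18 N. The stack moved about 64 mm, matching the 63.7 mm gap measured beforehand.
- **Pin:** It went through the bracket and tongue without resistance until the flange touched at about 5 N. After release, its grip top read about 71 mm, the fully-in height.
- **Bystanders:** In the final pictures the jar, coupler and elbow look unmoved, and the robot was clear of everything.

I saw no cup knocked aside during the run. I could only read the wrist force, so the forces between nested cups were not measured directly.

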